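Open the slicer cover and hold the index plunger out

ROBOT

A 6-joint arm with a two-finger parallel gripper is mounted at the origin on the work surface. World frame = base frame: x ahead of the robot, y to its left, z up, the work surface at z = 0. Lengths are in m, angles in degrees, forces in N, time in s.
With the tool pointing down it reaches from about 0.3 to 0.75 m from the base axis. Payload 8.5 kg.
Tool frame: the origin (TCP) lies midway between the tips of the shut fingers; the grasp point (between the pads) lies 19 mm behind it (env.grip_depth is the distance from the TCP to the grasp point, in m); x points along the fingers, y is the direction in which the jaws open and shut, and the axes are right-handed (so a half turn about x gives the same grasp; the last joint's range is limited). The gripper opens to 85 mm and grips with 20 to 120 N. Pads are 22 mm wide; open, the fingers measure 114 mm over their backs; the gripper's body (76 mm by 85 mm) begins 54 mm behind the grasp point. The pads swing forward as they close: fully open they stand 13 mm farther back than shut.
Start: joints at [-76.736, 21.807, 74.336, -0, 83.858, -12.336], TCP at [0.238, -0.496, 0.231] pointing down, gripper open.
Joint ranges: [-178.18, 178.18], [-50.72, 133.34], [12.68, 142.11], [-81.47, 261.47], [9.98, 163.14], [-165.26, 165.26]. Speed limits (degrees/s): [136.94, 136.94, 180, 180, 180, 180].

INTERFACE

Orientations are given as a 3x3 rotation matrix whose columns are the frame's x, y, z axes.
In Python, from rig import env gives the robot as it stands.
- The arm moves only by the tool play_rows, never from a script. Its arguments are lists of equal length, an entry for each row: "travel": the shift along the world's x, y, z in cm, a list of three; "rotation": the turn, a rotation vector about the world's x, y, z in rad, a list of three; "claw": the finger opening in cm, from 0 to 8.54. A call has 1 to 12 rows; each row shifts and turns the pose as measured when the row begins; what a row does not reach is not made up. A row lasts 1/12 s, in which the tool goes at most 41.7 mm and 7.16 degrees, less where a joint would pass 70% of its speed; a pose out of reach is approached as far as the arm can. A call is refused whole if a number of a shift passes 4.17 or a number of a turn 0.125, either way. A call with a gripper value outside its range is refused whole. The fingers move at their own pace and stop on an object; "squeeze" is the grip in N (left out, the last holds). Time passes only in rows, so rows that do not move let the fingers close. It gives the time, the measured TCP pose, the force and the opening at its end, in the units of the state.
- env.observe(): the state, without advancing time (a new reading comes with each control period).
- env.get_image(name): name is "side" or "top" or "wrist"; returns the picture (400x640x3 uint8, red, green, blue); there is no depth.
- env.camera_info(name): a dict with "vertical_fov" (degrees; the focal length in pixels is half the picture's height over the tangent of half this angle, whatever the lens; pixels are square), "cx", "cy" (the principal point, pixels), "eye" and "rotation" of the camera in the world. Camera axes: x right, y down, z forward; pixel columns grow to the right and rows downward; lengths in m; the calibration is good to about 2 mm. The wrist camera is an equidistant fisheye: a pixel r from the principal point sees the ray r / f radians off the axis. A picture is of the moment at which its call begins: read the wrist's pose just before it. camera_info takes no time and is no camera call; for the wrist camera it gives the pose at the moment of the call.
- env.close_job(): hands the job in, once; it reports no verdict.
The state is a dict: "time_s": time; "q": joint angles; "qvel": joint speeds; "joint_efforts": joint torques, N m; "position": TCP position; "tool_rot": TCP orientation; "ft_force": force on the tool from outside, world axes, zero at the start; "wrist_torque": the same for the moment, N m; "grip_width": finger opening in m.
Only numpy, scipy, OpenCV 4.12 (cv2) and the standard library are available. Lean on these libraries where they do the work, as an engineer would, in place of code of your own. Each camera call takes 0.05 s, during which the arm holds its last target.

TASK

The slicing disc has to be freed: slip the blade of the palette knife into the notch under the vegetable slicer's cover, lever the cover up with the knife (not with the fingers) and push it open until it stands upright or further. Then lay the knife down on the counter, grip the knob of the sprung index plunger under the cover, pull it fully up out of its seat hole and finish while still holding it there. Leave the bottle, the bowl and the chopstick cup where they are.

Things in the scene. Friction and masses are not known exactly. Their poses are not given: they have to be found in the camera images.
- slicer: white vegetable slicer, fixed; 204 x 160 mm (its x, y), 96 mm high. Origin: on the counter, under the middle of its well (88 x 130 mm, floor 49 mm above the counter). z up; x points from pry notch to cover hinge (roughly to the robot's left). Well walls 10 mm (x sides) and 15 mm (y sides) thick. At x 71 to 145 mm stands a feed tube, 216 mm high in all; a crank is on that end
- notch (a point): middle of the pry notch's outer mouth: a slot through the slicer's -x wall (slicer x -54 to -44 mm), 50 mm wide in y, open from 86 to 96 mm above the counter, directly under the cover; this point is at slicer x = -54 mm, y = 0, height 91 mm. The blade goes in along slicer +x
- cover (a joint): angle of the flat aluminium cover (106 x 152 x 3 mm, 100 g) over the well: 0 shut, 1.57 upright, 1.85 its stop, leaning back towards the feed tube. It has no handle. A stiff hinge (about 0.08 N m of friction) makes it stay at any angle where it is left; lifting its lip takes about 1.3 N
- cover_hinge (a point): middle of the cover's hinge line, at slicer x = 50 mm, y = 0, 97.5 mm above the counter; the hinge line runs along the slicer's y; does not move
- cover_lip (a point): middle of the free edge of the cover, on its underside, 108 mm from the hinge line; shut, it lies at slicer x = -58 mm, 96 mm above the counter, 4 mm proud of the wall over the notch. It swings up and over towards the slicer's +x
- plunger (a joint): lift of the sprung index plunger: 0 seated (pin in the hole of the disc), 0.016 m fully pulled up against its stop. The spring pulls back with about 3.5 N at the start and 8 N at the stop; released, it snaps back down
- knob_top (a point): top centre of the plunger's dark steel knob, an upright cylinder of 24 mm diameter, 20 mm tall, at slicer x = -12 mm, y = 0; 84 mm above the counter when seated (12 mm below the rim). A bridge 16 mm wide in y, 6 mm thick, runs along slicer x right under the knob: fingers go down on its two sides (slicer +y and -y), with 15 mm of free depth below the knob's underside
- knife: loose palette knife, 185 mm long, 56 to 112 g, lying flat. Dark wooden handle 100 x 18 x 20 mm (x, y, z), origin at the centre of the handle's underside; its x points along the knife to the blade's tip, z up. The steel blade, 22 mm wide and 2 mm thick, runs from x = 50 to 135 mm with its mid-plane 10 mm above the handle's underside
- knife_tip (a point): end of the knife's blade, at its mid-plane: knife x = 135 mm, y = 0, z = 10 mm
- bottle: amber glass bottle, 66 mm wide, 210 mm tall; origin at the centre of its underside; bystander
- bowl: white ceramic bowl, 110 mm wide, 50 mm tall; origin at the centre of its underside; bystander
- chopstick_cup: dark wooden cup of chopsticks, 72 mm wide, about 190 mm tall over the sticks; origin at the centre of its underside; bystander
Not all that is in view belongs to the job. Of the things like the knife, leave any that is green; of the rest the smaller one is meant.

How it is judged (in metres and radians):
On the way, in this order (a step that is already met when the one before it is completed fails the run):
1. the knife levers the cover up from shut (value of joint cover between 0.1 and 1 rad and contact force between knife and cover above 0.05 N), for 0.1 s.
2. the cover stands upright or further (over 1.4 rad) (value of joint cover above 1.4 rad), for 0.1 s.
3. the knife lies on the counter, let go (height (world z) of each of knife_tip, knife below 0.03 m and contact force between the fingers and knife below 0.1 N and linear speed of knife below 0.05 m/s), for 0.2 s.
4. the plunger is pulled fully up by the fingers (value of joint plunger above 0.014 m and contact force between the fingers and plunger above 1 N), for 0.2 s.
At the end, for the whole second after the job is handed in: The fingers still hold the plunger's knob (over 1 N) at least 14 mm of its 16 mm up, the knife does not touch it; the cover stands open over 1.4 rad; the knife lies at rest on the counter (origin and tip under 30 mm), not touched by the fingers (all of step 3 and all of step 4 and contact force between knife and plunger below 0.1 N and value of joint cover above 1.4 rad); the arm keeps its last pose, push and grip.
It fails at once if the cover is opened with the fingers or arm instead of the knife (touched over 2 N while below 1.0 rad) (value of joint cover below 1 rad and contact force between any of the fingers, the arm and cover above 2 N).
It fails at once if the bottle is moved by over 40 mm or tipped (distance of bottle from where it was at the start of the episode above 0.04 m or angle between bottle's own z axis and vertical above 0.5 rad).
It fails at once if the bowl is moved by over 40 mm or tipped (distance of bowl from where it was at the start of the episode above 0.04 m or angle between bowl's own z axis and vertical above 0.5 rad).
It fails at once if the chopstick cup is moved by over 40 mm or tipped (distance of chopstick_cup from where it was at the start of the episode above 0.04 m or angle between chopstick_cup's own z axis and vertical above 0.5 rad).
It also fails if it takes over 70 s, if anything falls off the work surface, if the arm or the gripper's body presses on something with over 40 N, if the wrist force passes 120 N, or if a joint passes its speed limit or range.

## Working session

There is one attempt and no reset: what is moved stays moved. The work goes in short steps, Python scripts to look and compute and a tool call to move; the robot and the scene stay as the last step left them, time stands still between calls to the robot, and variables do not carry over. Pictures are saved under pics/ and viewed, and the job is handed in when it is done.

Besides the shell and the picture viewer there is one more tool, called in YAML: its name, and indented under it one key for each argument. play_rows: Moves the arm, as the interface text tells. Its arguments: {"type":"object","properties":{"travel":{"type":"array","items":{"type":"array","items":{"type":"number"}}},"rotation":{"type":"array","items":{"type":"array","items":{"type":"number"}}},"claw":{"type":"array","items":{"type":"number"}},"squeeze":{"type":"number"}},"required":["travel","rotation","claw"]}

```bash
ls; mkdir -p pics
python3 - <<'E'
from rig import env
import cv2
for n in ("top","side","wrist"):
    i=env.camera_info(n); print(n,i)
    cv2.imwrite(f"pics/{n}0.png",cv2.cvtColor(env.get_image(n),cv2.COLOR_RGB2BGR))
print(env.observe())
E
```

```text
pics
top {'vertical_fov': 46.63692463221474, 'cx': 315.98639294971133, 'cy': 196.23443947689205, 'eye': array([ 0.45932488, -0.19088741,  1.06811146]), 'rotation': array([[ 0.01949391, -0.9928508 ,  0.1177594 ],
       [-0.99971336, -0.01771899,  0.01610071],
       [-0.01389903, -0.11803951, -0.99291162]])}
side {'vertical_fov': 47.39120477119599, 'cx': 316.02446192501935, 'cy': 197.42747607164856, 'eye': array([0.54353585, 0.5022959 , 0.8431753 ]), 'rotation': array([[-0.99956044, -0.00367063,  0.0294185 ],
       [-0.02279934,  0.72946087, -0.68364247],
       [-0.01895024, -0.6840127 , -0.72922392]])}
wrist {'vertical_fov': 65.70646984690485, 'cx': 319.612011753957, 'cy': 199.41314670558776, 'eye': array([ 0.2995681 , -0.46588221,  0.37259893]), 'rotation': array([[ 0.4309096 , -0.86793996, -0.24697599],
       [-0.90239326, -0.41500812, -0.11599423],
       [-0.00182101,  0.2728525 , -0.96205416]])}
{'time_s': 0.15, 'q': array([-7.67383149e+01,  2.18323984e+01,  7.43709742e+01,  1.33259810e-03,
        8.38580141e+01, -1.23365289e+01]), 'qvel': array([-0.04663987, -0.12081265, -0.07839744, -0.04620967, -0.03072776,
       -0.05488626]), 'joint_efforts': array([ 2.68229916e-03, -4.48626459e+01, -2.31343639e+01, -1.53188666e-04,
        3.82456943e-03,  3.02536193e-06]), 'position': array([ 0.23757877, -0.49580528,  0.23087342]), 'tool_rot': array([[-2.23269827e-04,  4.32055267e-01, -9.01847103e-01],
       [ 1.04813272e-03, -9.01846529e-01, -4.32055251e-01],
       [-9.99999426e-01, -1.04172036e-03, -2.51496145e-04]]), 'ft_force': array([ 0.59255235, -0.59775012, -0.46816521]), 'wrist_torque': array([-0.00947082, -0.03148986, -0.00941298]), 'grip_width': 0.08526282401220171}
```

View pics/top0.png

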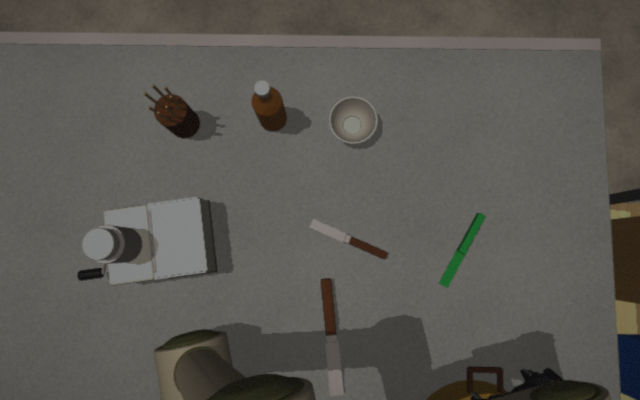

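View pics/side0.png

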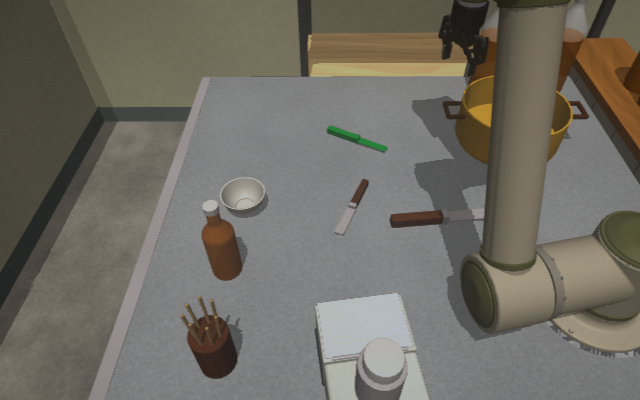

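View pics/wrist0.png

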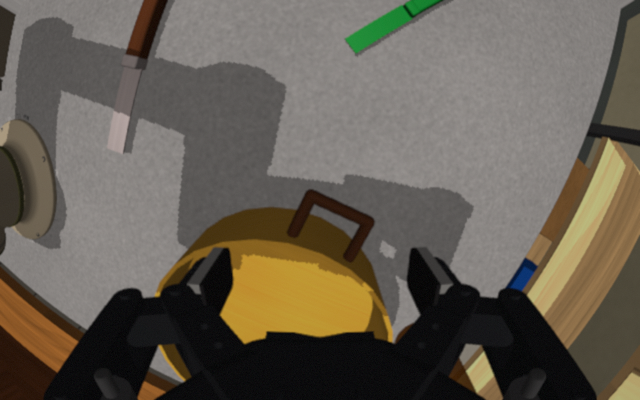

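Candidate knives in the top picture are green (463,250), small brown (350,240) and large brown (330,335). Green is excluded, and of the other two the small one at (350,240) fits. I'll confirm that in an enlarged crop and measure.

```bash
cat > h.py <<'E'
import numpy as np, cv2
def ray(info,u,v,fish=False,H=400):
    f=H/2/np.tan(np.radians(info['vertical_fov'])/2)
    a=np.array([u-info['cx'],v-info['cy']])/f
    if fish:
        r=np.hypot(*a); d=np.array([*(a/max(r,1e-9)*np.sin(r)),np.cos(r)])
    else: d=np.array([*a,1.])
    return info['rotation']@d
def at(info,u,v,z,fish=False):
    d=ray(info,u,v,fish); e=info['eye']; return e+d*(z-e[2])/d[2]
def proj(info,p,fish=False,H=400):
    f=H/2/np.tan(np.radians(info['vertical_fov'])/2)
    c=info['rotation'].T@(np.asarray(p)-info['eye'])
    if fish:
        r=np.hypot(c[0],c[1]); t=np.arctan2(r,c[2]); return np.array([info['cx'],info['cy']])+f*t*c[:2]/r
    return np.array([info['cx'],info['cy']])+f*c[:2]/c[2]
def crop(src,dst,x0,y0,x1,y1,k):
    im=cv2.imread(src)[y0:y1,x0:x1]; cv2.imwrite(dst,cv2.resize(im,None,fx=k,fy=k,interpolation=cv2.INTER_CUBIC))
def snap(env,n,name):
    i=env.camera_info(n); im=env.get_image(n); cv2.imwrite(f"pics/{name}.png",cv2.cvtColor(im,cv2.COLOR_RGB2BGR)); return i
E
python3 - <<'E'
from h import *
crop("pics/top0.png","pics/k0.png",295,205,405,285,7)
crop("pics/top0.png","pics/s0.png",70,185,230,295,5)
E
```

```text
(no output)
```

View pics/k0.png

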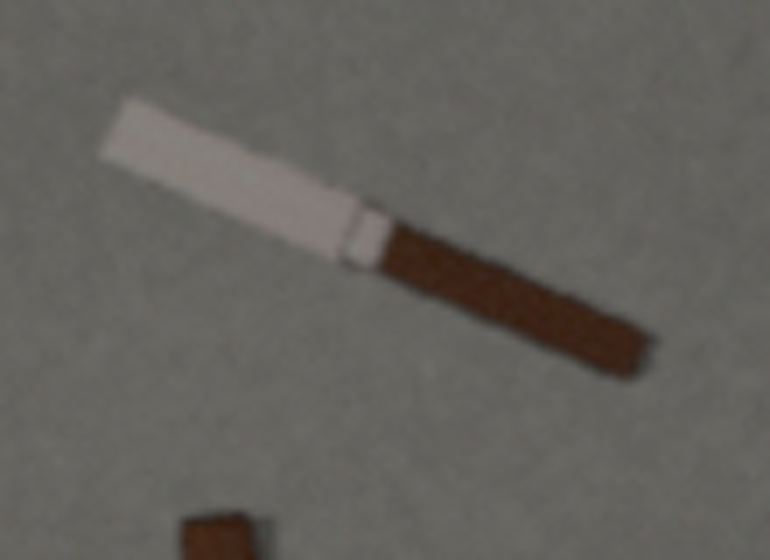

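View pics/s0.png

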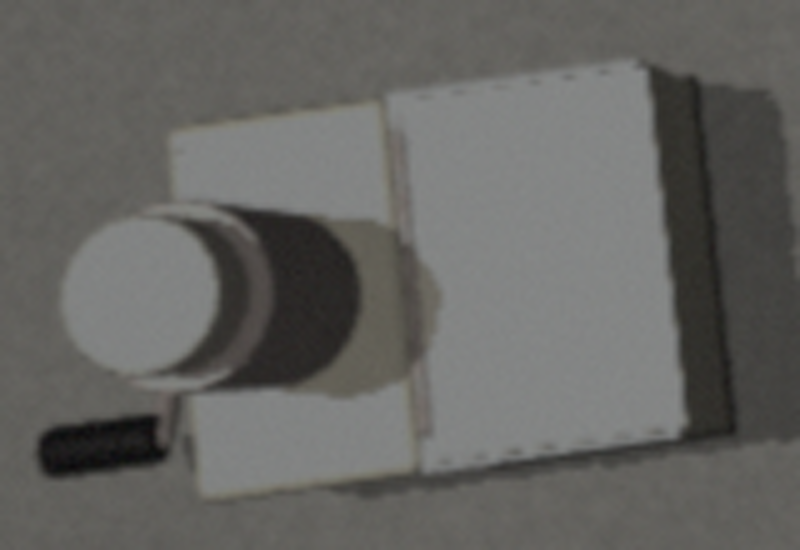

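Run:
```python
from rig import env
from h import *
T=env.camera_info("top")
k=lambda u,v:(295+u/7-.4,205+v/7-.4); s=lambda u,v:(70+u/5-.4,185+v/5-.4)
tip=at(T,*k(116,127),0.011); end=at(T,*k(641,357),0.02); ft=at(T,*k(358,235),0.02)
print("tip",tip,"end",end,"len",np.hypot(*(tip-end)[:2]))
d=(tip-end)[:2]; print("yaw",np.degrees(np.arctan2(d[1],d[0])), "front",ft,np.hypot(*(ft-end)[:2]))
big=[at(T,327,279,.02),at(T,336,396,.02)];print("big len",np.hypot(*(big[0]-big[1])[:2]))
L=[at(T,*s(645,62),.099),at(T,*s(688,437),.099)];B=[at(T,*s(172,132),.096),at(T,*s(203,497),.096)]
W=[at(T,*s(700,80),.0),at(T,*s(733,432),.0)]
print("lip",L,"back",B,"base",W)
lm=(L[0]+L[1])/2;bm=(B[0]+B[1])/2;wm=(W[0]+W[1])/2
for a,b in(L,B,W):
    e=(a-b)[:2];print(np.hypot(*e),np.degrees(np.arctan2(e[1],e[0])))
e=(bm-lm)[:2];print("xdir",np.degrees(np.arctan2(e[1],e[0])),np.hypot(*e),lm,bm,wm)
```

```text
tip [ 0.52366388 -0.16395717  0.011     ] end [ 0.45276223 -0.33344453  0.02      ] len 0.18371992824222572
yaw 67.2989792391525 front [ 0.48986763 -0.24265801  0.02      ] 0.09807651575480256
big len 0.2502557353374197
lip [array([0.56821326, 0.07254203, 0.099     ]), array([0.41231864, 0.04694321, 0.099     ])] back [array([0.53516154, 0.27271948, 0.096     ]), array([0.38351642, 0.24854665, 0.096     ])] base [array([0.57137993, 0.07339023, 0.        ]), array([0.41018311, 0.05074648, 0.        ])]
0.15798237371169066 9.32508950351495
0.1535596591071247 9.056977078223557
0.1627794567630034 7.996172649694901
xdir 98.75194213199394 0.20325710013568749 [0.49026595 0.05974262 0.099     ] [0.45933898 0.26063307 0.096     ] [0.49078152 0.06206836 0.        ]
```

The small brown knife is 184 mm long and the big one 250 mm, so the small one is confirmed, lying at yaw 67°. The slicer origin is near (0.482, 0.115) with its x axis at about 98.8°. Next I move over the handle.

play_rows:
  travel:
    - [2.38,2.18,0]
    - [2.38,2.18,0]
    - [2.38,2.18,0]
    - [2.38,2.18,0]
    - [2.38,2.18,0]
    - [2.38,2.18,0]
    - [2.38,2.18,-2]
    - [2.38,2.18,-2]
    - [2.38,2.18,-2]
    - [2.38,2.18,-2]
    - [0,0,0]
  rotation:
    - [0,0,0.073]
    - [0,0,0.073]
    - [0,0,0.073]
    - [0,0,0.073]
    - [0,0,0.073]
    - [0,0,0.073]
    - [0,0,0.073]
    - [0,0,0.073]
    - [0,0,0.073]
    - [0,0,0.073]
    - [0,0,0]
  claw: [8,8,8,7,7,6,6,5,5,5,5]

```text
time_s: 1.07
position: [0.4825, -0.2672, 0.1459]
tool_rot: [[-0.001, 0.935, -0.356], [0.001, -0.356, -0.935], [-1.0, -0.001, -0.0]]
ft_force: [0.1, 1.6, -1.0]
grip_width: 0.0499
```

Run:
```python
from rig import env
from h import *
o=env.observe(); print(o['time_s'],o['position'],o['tool_rot'],o['grip_width'],o['q'])
w=snap(env,"wrist","w1"); print(w['eye'])
```

```text
1.0667 [ 0.48252503 -0.26717906  0.14593062] [[-8.22296249e-04  9.34609544e-01 -3.55674464e-01]
 [ 6.88527003e-04 -3.55673971e-01 -9.34609840e-01]
 [-9.99999425e-01 -1.01341764e-03 -3.51034536e-04]] 0.04992491606071827 [-4.12732370e+01  2.63570876e+01  8.19420859e+01 -1.50516446e-03
  7.17622592e+01 -2.04379876e+01]
[ 0.50656885 -0.20228381  0.28775557]
```

View pics/w1.png

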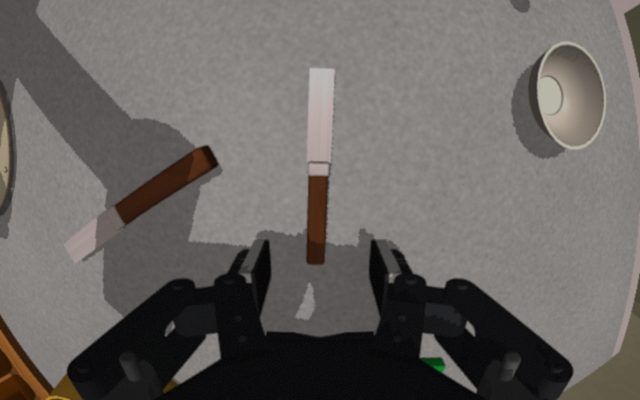

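The wrist picture shows the knife between the jaws' planes, with its tip at (321,68) and handle end at (316,262). I'll refine from this.

Run:
```python
from rig import env
from h import *
w=env.camera_info("wrist"); o=env.observe()
tip=at(w,321,68.5,.011,True); end=at(w,316,262,.02,True); fr=at(w,319,162.5,.02,True)
print(tip,end,fr,np.hypot(*(tip-end)[:2]),np.hypot(*(fr-end)[:2]))
d=(tip-end)[:2];d/=np.hypot(*d);yaw=np.arctan2(d[1],d[0]);print(np.degrees(yaw))
y=o['tool_rot'][:,1];print("dyaw",np.degrees(yaw-np.pi/2)-np.degrees(np.arctan2(y[1],y[0])))
for t in (end[:2]+.06*d, tip[:2]-.125*d): print(t, t-o['position'][:2])
```

```text
[ 0.5218574  -0.16665747  0.011     ] [ 0.45235684 -0.33353954  0.02      ] [ 0.49008369 -0.24406644  0.02      ] 0.18077597625698955 0.09710175093981938
67.38997533134983
dyaw -1.580253606590329
[ 0.47542425 -0.27815096] [-0.00627846 -0.00905013]
[ 0.4738003  -0.28205034] [-0.00790242 -0.0129495 ]
```

play_rows:
  travel:
    - [-0.4,-0.6,-2]
    - [-0.4,-0.6,-2.5]
    - [0,0,-2.5]
    - [0,0,-2.5]
    - [0,0,-2.2]
    - [0,0,-1]
    - [0,0,0]
    - [0,0,0]
  rotation:
    - [0,0,-0.014]
    - [0,0,-0.014]
    - [0,0,0]
    - [0,0,0]
    - [0,0,0]
    - [0,0,0]
    - [0,0,0]
    - [0,0,0]
  claw: [5,5,5,5,5,5,5,5]

```text
time_s: 1.78
position: [0.4718, -0.2885, 0.0204]
tool_rot: [[0.006, 0.918, -0.396], [-0.01, -0.395, -0.918], [-1.0, 0.009, 0.007]]
ft_force: [-0.2, -0.2, 0.2]
grip_width: 0.0503
```

play_rows:
  travel:
    - [0.15,0.45,-0.8]
    - [0.15,0.45,-0.6]
    - [0,0,0]
    - [0,0,0]
  rotation:
    - [0.0,0,0.012]
    - [0,0,0]
    - [0,0,0]
    - [0,0,0]
  claw: [5,5,5,5]

```text
time_s: 2.12
position: [0.4758, -0.2808, 0.0085]
tool_rot: [[0.01, 0.923, -0.385], [-0.014, -0.385, -0.923], [-1.0, 0.015, 0.009]]
ft_force: [0.1, 0.3, 0.1]
grip_width: 0.0499
```

Run:
```python
from rig import env
from h import *
o=env.observe(); print(o['time_s'],o['position'],o['tool_rot'],o['ft_force'])
w=snap(env,"wrist","w2")
```

```text
2.1167 [ 0.47575716 -0.28077722  0.00845143] [[ 0.01028409  0.92269092 -0.3854033 ]
 [-0.01394912 -0.3852538  -0.92270523]
 [-0.99984982  0.01486522  0.00890874]] [0.14983634 0.28255223 0.14787851]
```

View pics/w2.png

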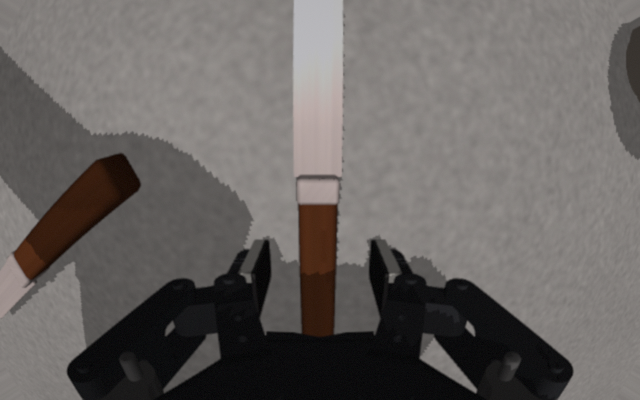

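play_rows:
  travel:
    - [0,0,-0.35]
    - [0,0,0]
    - [0,0,0]
    - [0,0,0]
    - [0,0,0]
    - [0,0,0]
    - [0,0,0]
    - [0,0,0]
  rotation:
    - [0.014,0.01,0]
    - [0,0,0]
    - [0,0,0]
    - [0,0,0]
    - [0,0,0]
    - [0,0,0]
    - [0,0,0]
    - [0,0,0]
  claw: [5,3,1,1,1,1,1,1]
  squeeze: 90

```text
time_s: 2.83
position: [0.4763, -0.2811, 0.0061]
tool_rot: [[0.001, 0.923, -0.385], [0.0, -0.385, -0.923], [-1.0, 0.001, -0.0]]
ft_force: [-0.2, 0.3, -1.0]
grip_width: 0.016
```

play_rows:
  travel:
    - [0,0,1]
    - [0,0,2.5]
    - [0,0,3]
    - [0.4,2,2]
    - [0.5,2.5,0]
    - [0.5,2.5,0]
    - [0.5,2.5,0]
    - [0.5,2.5,0]
    - [0.5,2.5,0]
    - [0.5,2,0]
    - [0,0,0]
    - [0,0,0]
  rotation:
    - [0,0,0]
    - [0,0,0]
    - [0,0,0.05]
    - [0,0,0.07]
    - [0,0,0.07]
    - [0,0,0.07]
    - [0,0,0.07]
    - [0,0,0.07]
    - [0,0,0.07]
    - [0,0,0.07]
    - [0,0,0]
    - [0,0,0]
  claw: [1,1,1,1,1,1,1,1,1,1,1,1]

```text
time_s: 3.83
position: [0.5104, -0.1096, 0.1031]
tool_rot: [[0.006, 0.986, 0.167], [-0.003, 0.167, -0.986], [-1.0, 0.006, 0.004]]
ft_force: [0.5, 0.3, -1.4]
grip_width: 0.0156
```

Run:
```python
from rig import env
from h import *
o=env.observe(); print(o['time_s'],o['position'],o['tool_rot'],o['ft_force'],o['q'])
w=snap(env,"wrist","w3");w=snap(env,"top","t3");w=snap(env,"side","s3")
crop("pics/top0.png","pics/x.png",0,0,10,10,2)
crop("pics/t3.png","pics/t3c.png",70,170,330,330,3)
crop("pics/s3.png","pics/s3c.png",280,180,480,340,4)
```

```text
3.8333 [ 0.51040951 -0.10961159  0.1030962 ] [[ 0.0062151   0.98589725  0.1672363 ]
 [-0.00331936  0.16725894 -0.98590741]
 [-0.99997518  0.00557239  0.00431208]] [ 0.45166913  0.3011543  -1.44850964] [-2.51169871e+01  2.65487694e+01  9.02235415e+01 -2.36616300e-02
  6.28245330e+01 -3.47342034e+01]
```

View pics/w3.png

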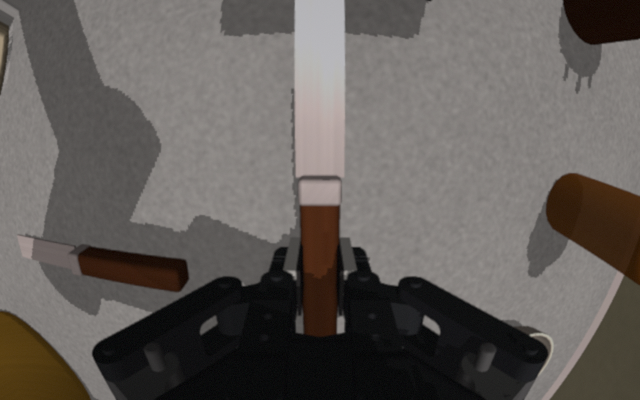

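View pics/t3c.png

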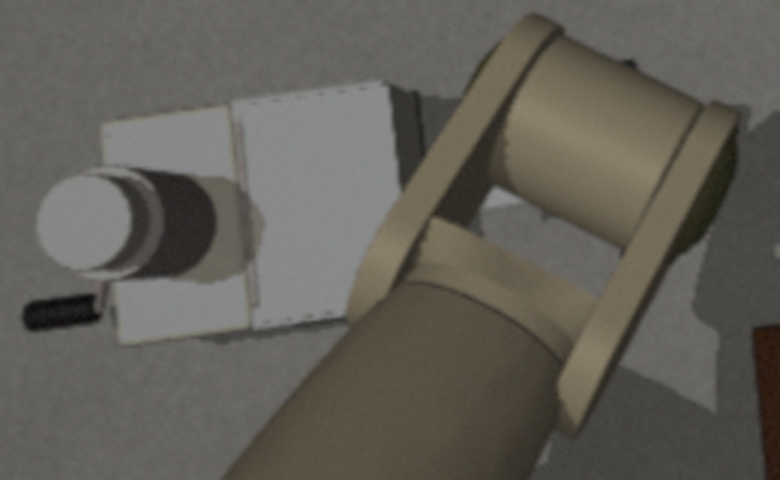

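View pics/s3c.png

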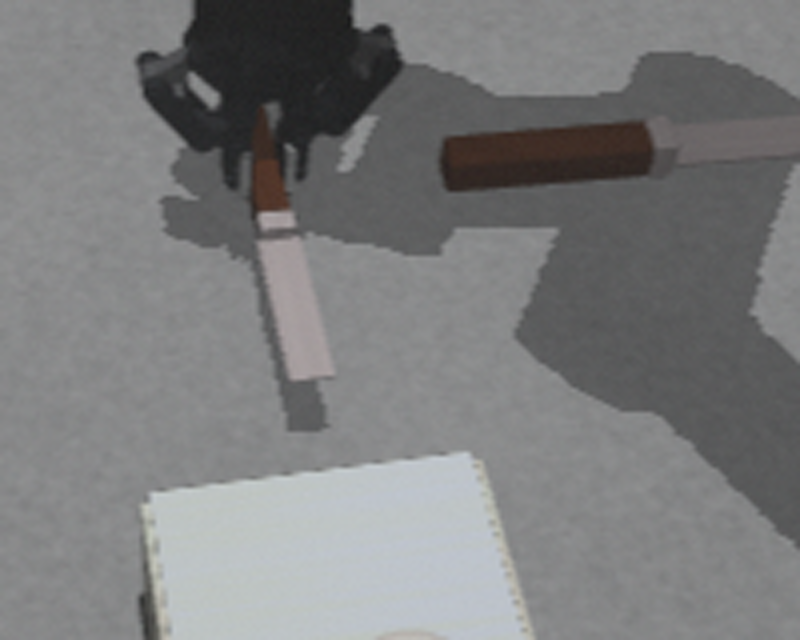

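Run:
```python
from rig import env
from h import *
S=env.camera_info("side")
for z in (.099,):
    a,b=at(S,317.1,302.9,z),at(S,397.6,293.4,z); e=(a-b)[:2]; print(a,b,(a+b)/2,np.hypot(*e),np.degrees(np.arctan2(e[1],e[0])))
for z in (.101,.105,.107,.111): print("tip",z,at(S,357.6,274,z))
o=env.observe();R=o['tool_rot'];p=o['position']
kd=-R[:,2]; print("pred",p+.1245*kd-R[:,0]*.004, np.degrees(np.arctan2(kd[1],kd[0])))
```

```text
[0.56551095 0.07061825 0.099     ] [0.41596461 0.04891782 0.099     ] [0.49073778 0.05976804 0.099     ] 0.15111259802266505 8.256468890966147
tip 0.101 [0.48879438 0.00819114 0.101     ]
tip 0.105 [0.48908941 0.01085415 0.105     ]
tip 0.107 [0.48923693 0.01218565 0.107     ]
tip 0.111 [0.48953196 0.01484866 0.111     ]
pred [0.48974031 0.01190963 0.10621434] 99.48086895701016
```

play_rows:
  travel:
    - [0.4,0,-0.8]
    - [0.4,0,-0.75]
    - [0,0,0]
    - [0,0,0]
  rotation:
    - [0.003,0.006,-0.017]
    - [0,0,0]
    - [0,0,0]
    - [0,0,0]
  claw: [1,1,1,1]

```text
time_s: 4.32
position: [0.5187, -0.1139, 0.0853]
tool_rot: [[-0.001, 0.99, 0.14], [-0.0, 0.14, -0.99], [-1.0, -0.001, -0.0]]
ft_force: [-0.4, -0.2, 0.6]
grip_width: 0.0154
```

```bash
cat > tip.py <<'E'
from rig import env
from h import *
def rep():
    o=env.observe();R=o['tool_rot'];p=o['position'];kd=-R[:,2]
    t=p+.1245*kd-R[:,0]*.004
    N=np.array([.4907,.0598]);a=np.radians(98.5);xd=np.array([np.cos(a),np.sin(a)]);yd=np.array([-xd[1],xd[0]])
    s=lambda q:np.round([(q[:2]-N)@xd*1000-58,(q[:2]-N)@yd*1000,q[2]*1000],1)
    print(o['time_s'],"TCP",p,"tip",t,"slicer tip",s(t),"slicer tcp",s(p),"yaw",np.degrees(np.arctan2(kd[1],kd[0])),"pitch",np.degrees(kd[2]),"xax",R[:,0],"F",o['ft_force'],o['grip_width'])
E
python3 -c "
from tip import *
np.set_printoptions(precision=4,suppress=True)
rep()"
```

```text
4.3167 TCP [ 0.5187 -0.1139  0.0853] tip [0.5013 0.0093 0.0893] slicer tip [-109.5   -3.1   89.3] slicer tcp [-234.    -2.1   85.3] yaw 98.04431676012551 pitch 0.0011891187060496927 xax [-0.001  -0.0001 -1.    ] F [-0.4317 -0.1843  0.6123] 0.015404172941577018
```

play_rows:
  travel:
    - [-0.3,1.5,0.15]
    - [-0.3,1.5,0]
    - [-0.2,1.2,0]
    - [0,0,0]
    - [0,0,0]
  rotation:
    - [0,0,0.008]
    - [0,0,0]
    - [0,0,0]
    - [0,0,0]
    - [0,0,0]
  claw: [1,1,1,1,1]

```text
time_s: 4.73
position: [0.5096, -0.0692, 0.0862]
tool_rot: [[-0.003, 0.989, 0.147], [0.001, 0.147, -0.989], [-1.0, -0.003, -0.001]]
ft_force: [0.6, 0.2, 0.0]
grip_width: 0.0155
```

```bash
python3 -c "
from tip import *
np.set_printoptions(precision=4,suppress=True)
rep()
snap(env,'side','s4');crop('pics/s4.png','pics/s4c.png',280,180,480,340,4)
snap(env,'top','t4');crop('pics/t4.png','pics/t4c.png',70,170,330,330,3)"
```

```text
4.7333 TCP [ 0.5096 -0.0692  0.0862] tip [0.4912 0.0539 0.0903] slicer tip [-63.9   0.3  90.3] slicer tcp [-188.4    0.4   86.2] yaw 98.4626065725609 pitch 0.06249016529125105 xax [-0.0028  0.0007 -1.    ] F [0.5552 0.1662 0.0021] 0.01549892600670873
```

View pics/s4c.png

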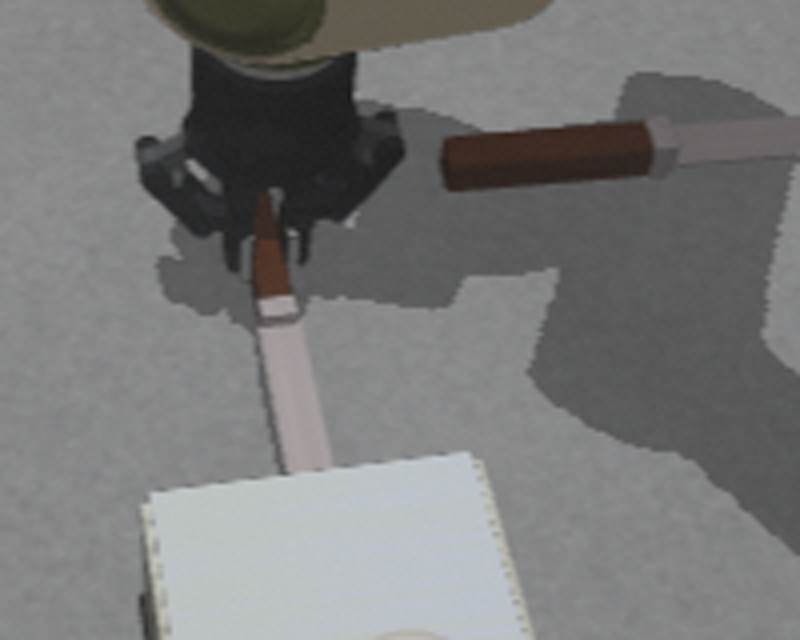

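The blade is at the lip, centred with the cover (column ~308 against ~311 in the crop). Now I insert it.

play_rows:
  travel:
    - [-0.12,0.8,0.05]
    - [-0.15,1.0,0]
    - [-0.15,1.0,0]
    - [-0.15,1.0,0]
    - [0,0,0]
    - [0,0,0]
  rotation:
    - [0,0,0]
    - [0,0,0]
    - [0,0,0]
    - [0,0,0]
    - [0,0,0]
    - [0,0,0]
  claw: [1,1,1,1,1,1]

```text
time_s: 5.33
position: [0.5035, -0.0285, 0.0868]
tool_rot: [[-0.002, 0.989, 0.145], [0.0, 0.145, -0.989], [-1.0, -0.002, -0.001]]
ft_force: [0.2, -0.5, -0.6]
grip_width: 0.0156
```

```bash
python3 -c "
from tip import *
np.set_printoptions(precision=4,suppress=True)
rep()"
```

```text
5.3333 TCP [ 0.5035 -0.0285  0.0868] tip [0.4854 0.0946 0.0909] slicer tip [-22.8   0.1  90.9] slicer tcp [-147.3    0.4   86.8] yaw 98.35126955796379 pitch 0.04484548933765502 xax [-0.0022  0.0005 -1.    ] F [ 0.2298 -0.4975 -0.5846] 0.015612809361952282
```

The blade is 29 mm past the wall's outer face with no contact load. Now I lever up along an arc about the hinge.

play_rows:
  travel:
    - [0,0,0.5]
    - [0,0.05,0.6]
    - [0,0.1,0.7]
    - [-0.03,0.18,0.7]
    - [-0.04,0.25,0.7]
    - [-0.04,0.3,0.65]
    - [0,0,0]
  rotation:
    - [0,0,0]
    - [0,0,0]
    - [0,0,0]
    - [0,0,0]
    - [0,0,0]
    - [0,0,0]
    - [0,0,0]
  claw: [1,1,1,1,1,1,1]

```text
time_s: 5.92
position: [0.5022, -0.0198, 0.1294]
tool_rot: [[-0.003, 0.989, 0.145], [-0.001, 0.145, -0.989], [-1.0, -0.003, 0.0]]
ft_force: [0.5, -0.6, -1.2]
grip_width: 0.016
```

```bash
python3 -c "
from tip import *
np.set_printoptions(precision=4,suppress=True)
rep()
snap(env,'side','s5');crop('pics/s5.png','pics/s5c.png',280,180,480,340,4)"
```

```text
5.9167 TCP [ 0.5022 -0.0198  0.1294] tip [0.4841 0.1034 0.1334] slicer tip [-13.9   0.1 133.4] slicer tcp [-138.4    0.4  129.4] yaw 98.34011011095404 pitch -0.022651352371104685 xax [-0.0026 -0.0008 -1.    ] F [ 0.4832 -0.6004 -1.1516] 0.0160490636208872
```

View pics/s5c.png

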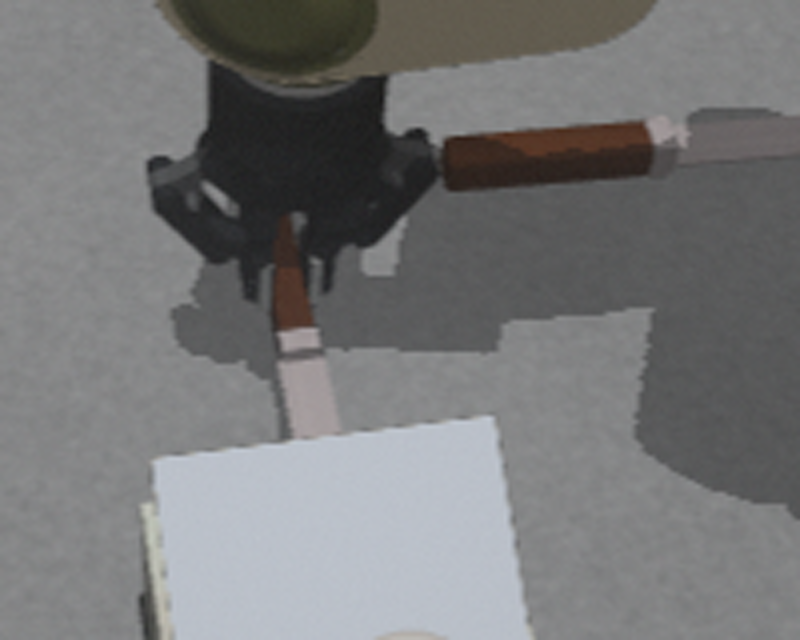

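The cover is rising on the blade and stands at about 0.54 rad. I'll continue the arc.

play_rows:
  travel:
    - [-0.06,0.4,0.62]
    - [-0.07,0.45,0.58]
    - [-0.07,0.5,0.52]
    - [-0.08,0.55,0.47]
    - [-0.09,0.6,0.4]
    - [-0.09,0.63,0.35]
    - [-0.1,0.67,0.28]
    - [-0.1,0.7,0.2]
    - [0,0,0]
  rotation:
    - [0,0,0]
    - [0,0,0]
    - [0,0,0]
    - [0,0,0]
    - [0,0,0]
    - [0,0,0]
    - [0,0,0]
    - [0,0,0]
    - [0,0,0]
  claw: [1,1,1,1,1,1,1,1,1]

```text
time_s: 6.72
position: [0.4945, 0.0298, 0.1669]
tool_rot: [[-0.003, 0.989, 0.145], [-0.001, 0.145, -0.989], [-1.0, -0.003, 0.001]]
ft_force: [-0.0, -0.1, -0.5]
grip_width: 0.0156
```

```bash
python3 -c "
from tip import *
np.set_printoptions(precision=4,suppress=True)
rep()
snap(env,'side','s6');crop('pics/s6.png','pics/s6c.png',280,180,480,340,4)"
```

```text
6.7167 TCP [0.4945 0.0298 0.1669] tip [0.4765 0.153  0.1708] slicer tip [ 36.3   0.3 170.8] slicer tcp [-88.2   0.7 166.9] yaw 98.3337352686765 pitch -0.04120846500424081 xax [-0.0028 -0.0011 -1.    ] F [-0.028  -0.075  -0.4958] 0.01560339070929778
```

View pics/s6c.png

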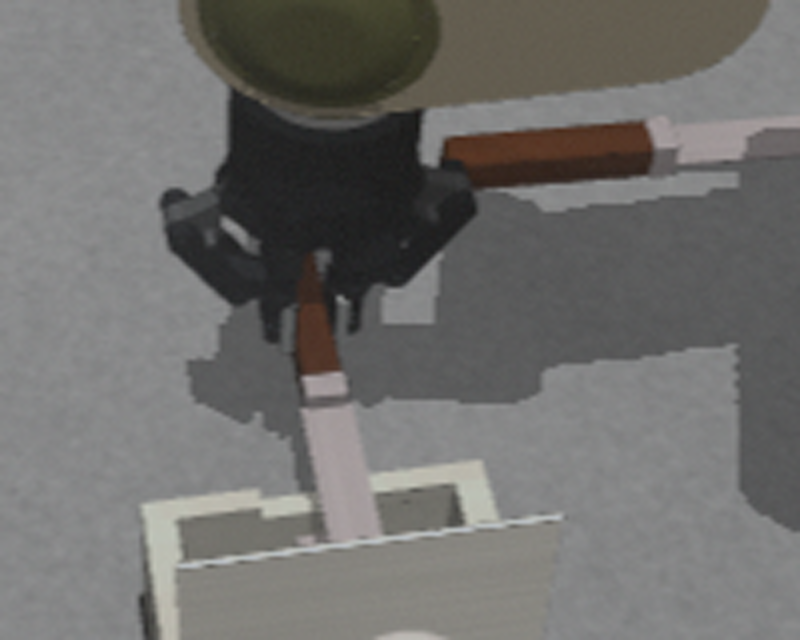

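play_rows:
  travel:
    - [-0.1,0.7,0]
    - [-0.1,0.7,0]
    - [-0.1,0.7,0]
    - [-0.08,0.5,0]
    - [0,0,0]
    - [0,0,0]
  rotation:
    - [0,0,0]
    - [0,0,0]
    - [0,0,0]
    - [0,0,0]
    - [0,0,0]
    - [0,0,0]
  claw: [1,1,1,1,1,1]

```text
time_s: 7.27
position: [0.4903, 0.0582, 0.1662]
tool_rot: [[-0.004, 0.989, 0.145], [-0.001, 0.145, -0.989], [-1.0, -0.004, 0.0]]
ft_force: [0.5, -1.0, -0.9]
grip_width: 0.0159
```

```bash
python3 -c "
from tip import *
np.set_printoptions(precision=4,suppress=True)
rep()
snap(env,'side','s7');crop('pics/s7.png','pics/s7c.png',280,180,480,340,4)"
```

```text
7.2667 TCP [0.4903 0.0582 0.1662] tip [0.4723 0.1814 0.1702] slicer tip [ 65.    0.3 170.2] slicer tcp [-59.5   0.7 166.2] yaw 98.32051352360817 pitch -0.014546815612615248 xax [-0.0037 -0.0008 -1.    ] F [ 0.5364 -0.9996 -0.9329] 0.015862640567857432
```

View pics/s7c.png

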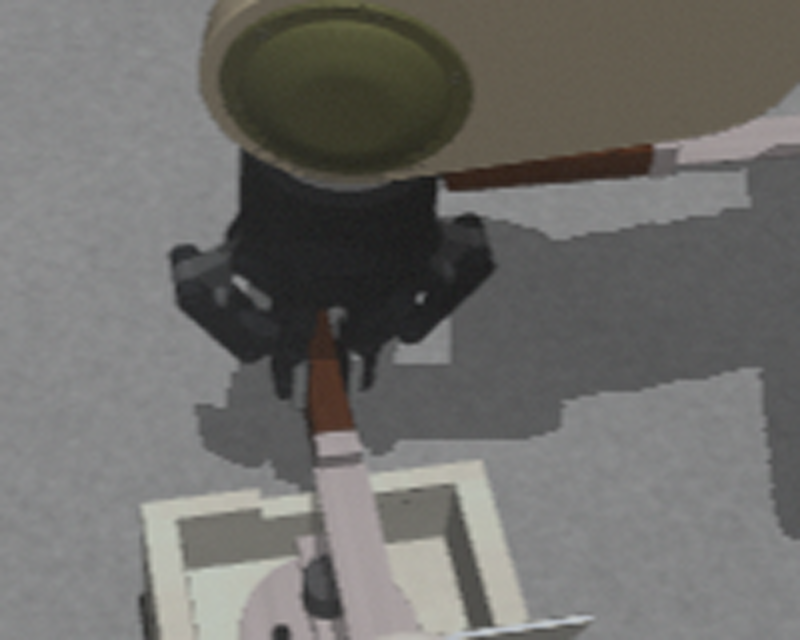

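The cover stands past upright at about 1.77 rad, and the knob is visible. Next I retreat and lay the knife down.

play_rows:
  travel:
    - [0.2,-1.5,0]
    - [0.44,-2.97,0]
    - [0.44,-2.97,0]
    - [0.44,-2.97,0]
    - [0.44,-2.97,-1]
    - [0.44,-2.97,-2.5]
    - [0.2,-1.5,-2.5]
    - [0,0,-3]
    - [0,0,-3]
    - [0,0,-2]
    - [0,0,0]
    - [0,0,0]
  rotation:
    - [0,0,0]
    - [0,0,0]
    - [0,0,0]
    - [0,0,0]
    - [0,0,0]
    - [0,0,0]
    - [0,0,0]
    - [0,0,0]
    - [0,0,0]
    - [0,0,0]
    - [0,0,0]
    - [0,0,0]
  claw: [1,1,1,1,1,1,1,1,1,1,1,1]

```text
time_s: 8.32
position: [0.5171, -0.1312, 0.0221]
tool_rot: [[0.003, 0.99, 0.141], [0.0, 0.141, -0.99], [-1.0, 0.003, -0.0]]
ft_force: [-0.3, 0.7, -0.2]
grip_width: 0.0156
```

```bash
python3 -c "
from tip import *
np.set_printoptions(precision=4,suppress=True)
rep()
snap(env,'side','s8')"
```

```text
8.3167 TCP [ 0.5171 -0.1312  0.0221] tip [ 0.4995 -0.008   0.0261] slicer tip [-126.3    1.3   26.1] slicer tcp [-250.8    2.1   22.1] yaw 98.12933278838763 pitch 0.0011279005067614638 xax [ 0.0031  0.0005 -1.    ] F [-0.3198  0.7021 -0.217 ] 0.015609126687054081
```

View pics/s8.png

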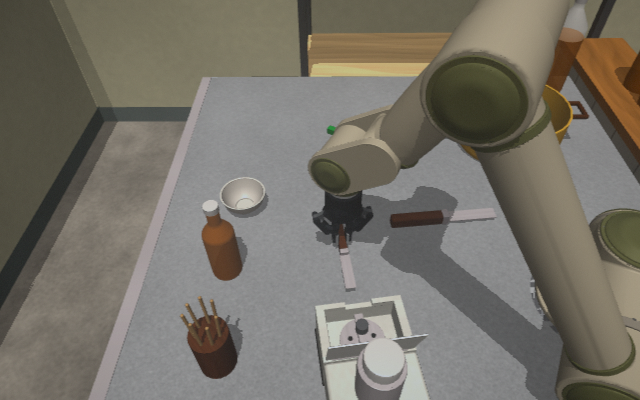

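The cover stays open and the knife is above clear counter. Lowering, then release.

play_rows:
  travel:
    - [0,0,-0.8]
    - [0,0,-0.6]
    - [0,0,0]
    - [0,0,0]
  rotation:
    - [0,0,0]
    - [0,0,0]
    - [0,0,0]
    - [0,0,0]
  claw: [1,1,1,1]

```text
time_s: 8.7
position: [0.5192, -0.1317, 0.0112]
tool_rot: [[0.01, 0.99, 0.142], [-0.003, 0.142, -0.99], [-1.0, 0.01, 0.004]]
ft_force: [-0.8, -0.1, -0.0]
grip_width: 0.0157
```

play_rows:
  travel:
    - [0,0,-0.3]
    - [0,0,0]
    - [0,0,0]
  rotation:
    - [0.003,0.01,0]
    - [0,0,0]
    - [0,0,0]
  claw: [1,1,1]

```text
time_s: 8.95
position: [0.5199, -0.1317, 0.0091]
tool_rot: [[0.001, 0.99, 0.143], [-0.001, 0.143, -0.99], [-1.0, 0.001, 0.001]]
ft_force: [0.5, -0.2, -1.6]
grip_width: 0.0156
```

play_rows:
  travel:
    - [0,0,-0.25]
    - [0,0,0]
    - [0,0,0]
    - [0,0,0]
    - [0,0,0]
    - [0,0,0]
    - [0,0,0]
  rotation:
    - [0,0,0]
    - [0,0,0]
    - [0,0,0]
    - [0,0,0]
    - [0,0,0]
    - [0,0,0]
    - [0,0,0]
  claw: [1,1,2,4.5,4.5,4.5,4.5]

```text
time_s: 9.53
position: [0.5203, -0.1318, 0.007]
tool_rot: [[0.002, 0.99, 0.143], [-0.001, 0.143, -0.99], [-1.0, 0.002, 0.002]]
ft_force: [0.4, -0.2, 0.2]
grip_width: 0.0447
```

play_rows:
  travel:
    - [0,0,1.5]
    - [0,0,3.5]
    - [0,0,3.5]
    - [0,0,4]
    - [0,0,4]
    - [-0.4,2.5,2]
    - [-0.44,2.97,0]
    - [-0.44,2.97,0]
    - [-0.44,2.97,0]
    - [-0.3,2,0]
    - [0,0,0]
    - [0,0,0]
  rotation:
    - [0,0,0]
    - [0,0,0]
    - [0,0,0]
    - [0,0,0]
    - [0,0,0]
    - [0,0,0]
    - [0,0,0]
    - [0,0,0]
    - [0,0,0]
    - [0,0,0]
    - [0,0,0]
    - [0,0,0]
  claw: [4.5,4.5,4.5,4.5,4.5,4.5,4.5,4.5,4.5,4.5,4.5,4.5]

```text
time_s: 10.53
position: [0.4962, 0.0077, 0.2027]
tool_rot: [[0.006, 0.99, 0.14], [-0.0, 0.14, -0.99], [-1.0, 0.006, 0.001]]
ft_force: [-0.3, 0.7, 0.8]
grip_width: 0.0453
```

```bash
python3 -c "
from tip import *
np.set_printoptions(precision=4,suppress=True)
rep()
snap(env,'wrist','w9');snap(env,'side','s9');crop('pics/s9.png','pics/s9c.png',280,180,480,400,3)"
```

```text
10.5333 TCP [0.4962 0.0077 0.2027] tip [0.4788 0.131  0.2065] slicer tip [ 14.1   1.3 206.5] slicer tcp [-110.4    2.3  202.7] yaw 98.0380228859053 pitch -0.06635478818622441 xax [ 0.0058 -0.0004 -1.    ] F [-0.3474  0.7     0.8284] 0.045279263359717103
```

View pics/w9.png

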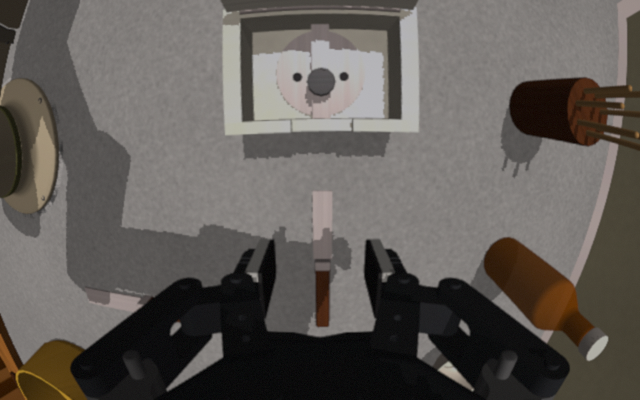

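View pics/s9c.png

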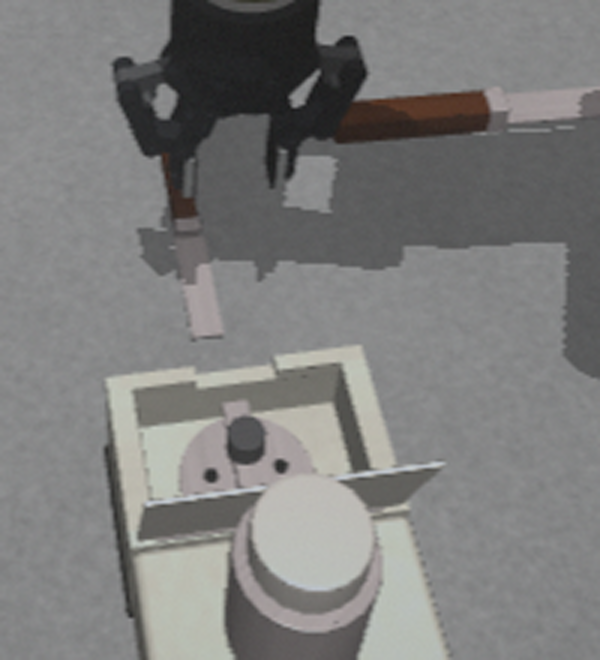

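Knife is on the counter and the cover is open. The knob is at about (321,79) in the wrist picture and I'll measure it.

```bash
python3 -c "
from tip import *
crop('pics/w9.png','pics/w9c.png',270,20,370,140,5)
w=env.camera_info('wrist')
for uv in ((321,75),(321,79),(321,83)): print(at(w,*uv,.084,True))
S=env.camera_info('side')
uv=(280+246/3-.4,180+428/3-.4); print(uv,at(S,*uv,.084))
N=np.array([.4907,.0598]);a=np.radians(98.5);print(N+46*.001*np.array([np.cos(a),np.sin(a)]))"
```

```text
[0.4835581  0.10815943 0.084     ]
[0.48402532 0.1047836  0.084     ]
[0.48449133 0.10141747 0.084     ]
(361.6, 322.26666666666665) [0.4843942  0.10052465 0.084     ]
[0.48390077 0.10529473]
```

View pics/w9c.png

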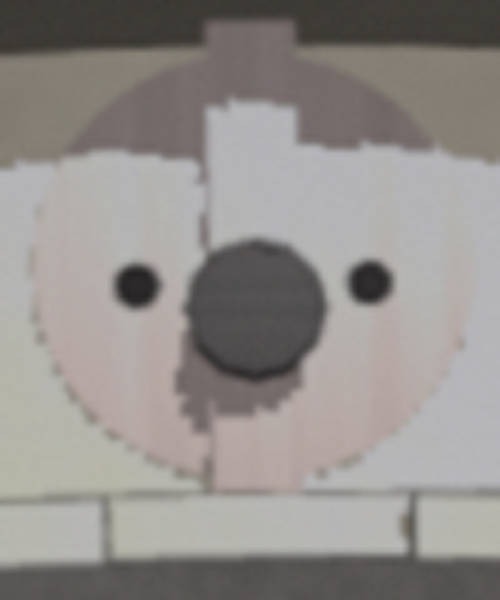

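play_rows:
  travel:
    - [-0.2,1.5,0]
    - [-0.2,1.6,0]
    - [-0.2,1.6,0]
    - [-0.2,1.6,0]
    - [-0.2,1.6,0]
    - [-0.2,1.5,-1]
    - [0,0,-2.5]
    - [0,0,-2]
    - [0,0,0]
    - [0,0,0]
  rotation:
    - [0.028,0.004,0]
    - [0.028,0.004,0]
    - [0.028,0.004,0]
    - [0.028,0.004,0]
    - [0.028,0.004,0]
    - [0.028,0.004,0]
    - [0,0,0]
    - [0,0,0]
    - [0,0,0]
    - [0,0,0]
  claw: [4.5,4.5,4.5,4.5,4.5,4.5,4.5,4.5,4.5,4.5]

```text
time_s: 11.47
position: [0.4883, 0.0938, 0.1451]
tool_rot: [[-0.016, 0.992, 0.121], [0.173, 0.122, -0.977], [-0.985, 0.005, -0.174]]
ft_force: [0.6, -0.1, 0.5]
grip_width: 0.0449
```

```bash
python3 -c "
from tip import *
np.set_printoptions(precision=4,suppress=True)
rep()
w=snap(env,'wrist','w10');snap(env,'side','s10');crop('pics/s10.png','pics/s10c.png',280,180,480,400,3)
print(proj(w,[.4842,.103,.084],True))"
```

```text
11.4667 TCP [0.4883 0.0938 0.1451] tip [0.4732 0.2148 0.1707] slicer tip [ 97.9  -5.6 170.7] slicer tcp [-24.   -2.6 145.1] yaw 97.06883835421671 pitch 9.969715700644294 xax [-0.0163  0.1733 -0.9847] F [ 0.6093 -0.1238  0.5448] 0.04494478736413785
[315.8721 217.1159]
```

View pics/w10.png

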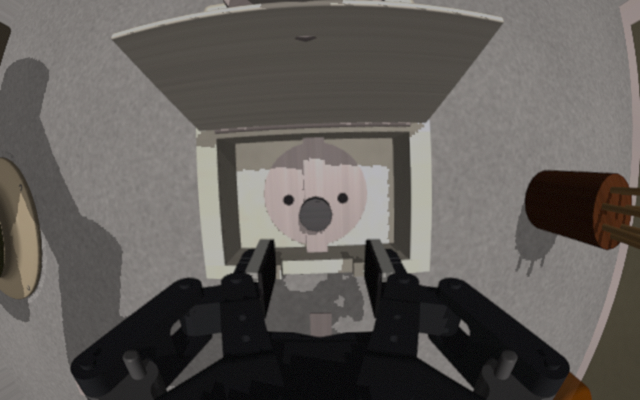

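View pics/s10c.png

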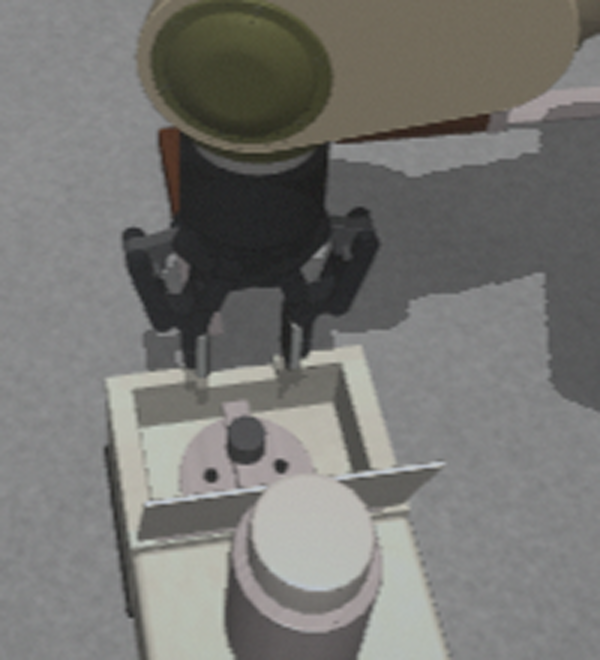

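play_rows:
  travel:
    - [-0.2,0.65,-1]
    - [-0.2,0.65,-1.5]
    - [0,0,-1.5]
    - [0,0,-1.5]
    - [0,0,-1]
    - [0,0,0]
    - [0,0,0]
  rotation:
    - [0,0,0.025]
    - [0,0,0]
    - [0,0,0]
    - [0,0,0]
    - [0,0,0]
    - [0,0,0]
    - [0,0,0]
  claw: [4.5,4.5,4.5,4.5,4.5,4.5,4.5]

```text
time_s: 12.15
position: [0.4869, 0.108, 0.0816]
tool_rot: [[-0.009, 0.988, 0.155], [0.171, 0.154, -0.973], [-0.985, 0.018, -0.171]]
ft_force: [0.2, -1.7, 0.6]
grip_width: 0.0453
```

```bash
python3 -c "
from tip import *
np.set_printoptions(precision=4,suppress=True)
rep()
w=snap(env,'wrist','w11')
print(proj(w,[.4842,.104,.084],True))"
```

```text
12.15 TCP [0.4869 0.108  0.0816] tip [0.4676 0.2285 0.1067] slicer tip [112.3  -2.1 106.7] slicer tcp [-9.7 -3.3 81.6] yaw 99.05508387815232 pitch 9.777359489305685 xax [-0.0088  0.1714 -0.9852] F [ 0.2424 -1.7453  0.6354] 0.04532497013590564
[314.6725 263.0497]
```

View pics/w11.png

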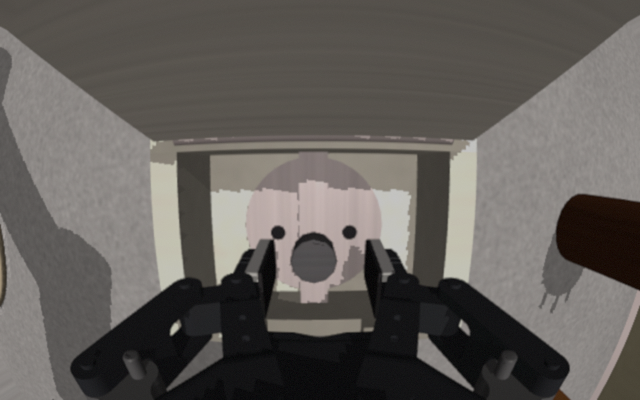

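play_rows:
  travel:
    - [-0.15,0,-0.5]
    - [-0.13,0,-0.8]
    - [0,0,-0.7]
    - [0,0,-0.3]
    - [0,0,0]
    - [0,0,0]
  rotation:
    - [0,0.018,0]
    - [0,0,0]
    - [0,0,0]
    - [0,0,0]
    - [0,0,0]
    - [0,0,0]
  claw: [4.5,4.5,4.5,4.5,4.5,4.5]

```text
time_s: 12.7
position: [0.4849, 0.1081, 0.0583]
tool_rot: [[-0.024, 0.988, 0.153], [0.171, 0.155, -0.973], [-0.985, 0.003, -0.173]]
ft_force: [-0.7, -0.1, -0.4]
grip_width: 0.0448
```

play_rows:
  travel:
    - [-0.05,-0.1,-0.3]
    - [0,0,0]
    - [0,0,0]
    - [0,0,0]
    - [0,0,0]
    - [0,0,0]
    - [0,0,0]
    - [0,0,0]
  rotation:
    - [0,0,0]
    - [0,0,0]
    - [0,0,0]
    - [0,0,0]
    - [0,0,0]
    - [0,0,0]
    - [0,0,0]
    - [0,0,0]
  claw: [4.5,3.5,2.5,1.5,1.5,1.5,1.5,1.5]
  squeeze: 90

```text
time_s: 13.37
position: [0.4838, 0.1067, 0.0556]
tool_rot: [[-0.025, 0.988, 0.154], [0.17, 0.156, -0.973], [-0.985, 0.002, -0.172]]
ft_force: [-0.7, -0.6, -0.3]
grip_width: 0.022
```

```bash
python3 -c "
from tip import *
np.set_printoptions(precision=4,suppress=True)
rep()
w=snap(env,'wrist','w12')"
```

```text
13.3667 TCP [0.4838 0.1067 0.0556] tip [0.4648 0.2272 0.0809] slicer tip [111.3   0.9  80.9] slicer tcp [-10.6  -0.1  55.6] yaw 98.9691274993718 pitch 9.87072265866745 xax [-0.025   0.1705 -0.985 ] F [-0.7281 -0.6063 -0.2589] 0.022014536046118575
```

View pics/w12.png

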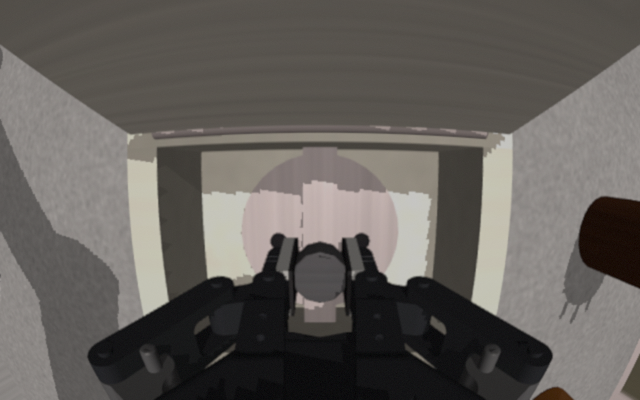

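The knob is held between the pads at (320,275), opening 22 mm. Pulling up.

play_rows:
  travel:
    - [0,0,0.3]
    - [0,0,0.4]
    - [0,0,0.4]
    - [0,0,0.3]
    - [0,0,0]
    - [0,0,0]
  rotation:
    - [0,0,0]
    - [0,0,0]
    - [0,0,0]
    - [0,0,0]
    - [0,0,0]
    - [0,0,0]
  claw: [1.5,1.5,1.5,1.5,1.5,1.5]

```text
time_s: 13.92
position: [0.4837, 0.1067, 0.0698]
tool_rot: [[-0.026, 0.988, 0.153], [0.17, 0.155, -0.973], [-0.985, 0.001, -0.172]]
ft_force: [1.9, 1.0, -8.6]
grip_width: 0.0218
```

play_rows:
  travel:
    - [0,0,0.15]
    - [0,0,0.1]
    - [0,0,0]
    - [0,0,0]
    - [0,0,0]
  rotation:
    - [0,0,0]
    - [0,0,0]
    - [0,0,0]
    - [0,0,0]
    - [0,0,0]
  claw: [1.5,1.5,1.5,1.5,1.5]

```text
time_s: 14.33
position: [0.4838, 0.1067, 0.0715]
tool_rot: [[-0.027, 0.988, 0.153], [0.17, 0.155, -0.973], [-0.985, 0.0, -0.172]]
ft_force: [2.2, 0.8, -9.3]
grip_width: 0.0214
```

```bash
python3 -c "
from tip import *
np.set_printoptions(precision=4,suppress=True)
rep()
w=snap(env,'wrist','w13');snap(env,'side','s13');crop('pics/s13.png','pics/s13c.png',260,160,480,400,3);rep()"
```

```text
14.3333 TCP [0.4838 0.1067 0.0715] tip [0.4648 0.2272 0.0969] slicer tip [111.4   0.9  96.9] slicer tcp [-10.6  -0.1  71.5] yaw 98.92855153617575 pitch 9.867950686159443 xax [-0.0267  0.1701 -0.9851] F [ 2.1821  0.8495 -9.2591] 0.021373115529941953
14.4333 TCP [0.4838 0.1067 0.0715] tip [0.4648 0.2272 0.0969] slicer tip [111.3   0.8  96.9] slicer tcp [-10.6  -0.1  71.5] yaw 98.92682501431689 pitch 9.868030069488526 xax [-0.0266  0.1702 -0.9851] F [ 3.0343  0.8352 -8.4245] 0.02160074808817197
```

View pics/w13.png

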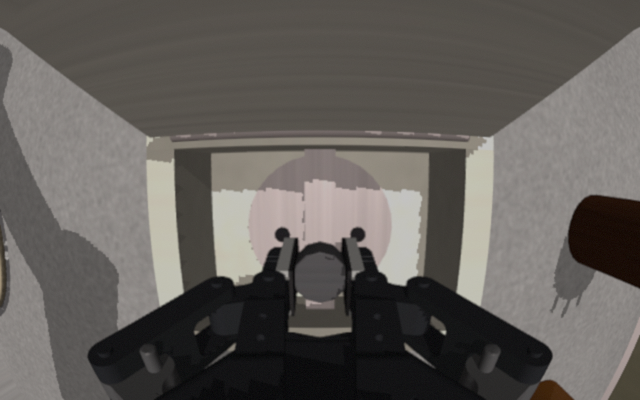

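View pics/s13.png

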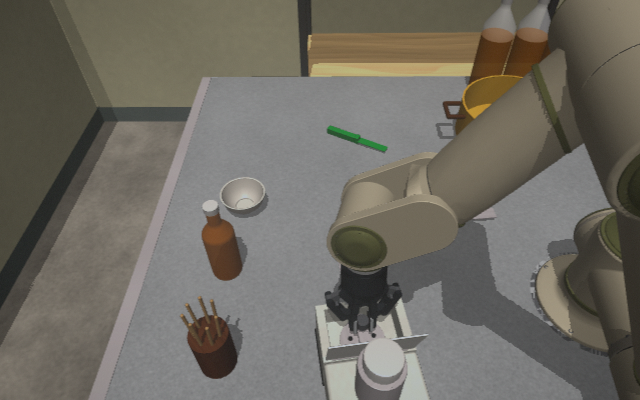

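Between the last two wrist pictures the knob moved slightly in the hand (row 275 to 272). I'll quantify the possible slip before handing in.

```bash
python3 -c "
from tip import *
w=env.camera_info('wrist');
for dz in (0,.001,.002,.003):
  print(dz,proj(w,[.4842,.104,.100-dz],True))
a=cv2.imread('pics/w12.png')[230:330,260:380];b=cv2.imread('pics/w13.png')[230:330,260:380]
cv2.imwrite('pics/cmp.png',cv2.resize(np.hstack([a,b]),None,fx=3.3,fy=3.3,interpolation=cv2.INTER_CUBIC))"
```

```text
0 [321.40560237 279.74827209]
0.001 [321.38972608 278.91875081]
0.002 [321.3740709  278.10084565]
0.003 [321.35863247 277.2943255 ]
```

View pics/cmp.png

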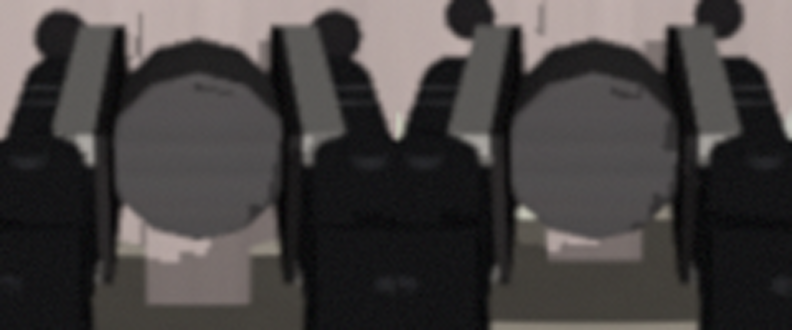

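The knob sits identically in the hand in both crops, so there is no slip. The lift is 15.9 mm and the force is about 8–9 N, which matches the spring at its stop. Handing in.

```bash
python3 -c "
from rig import env
print(env.close_job()); o=env.observe(); print(o['time_s'],o['position'],o['ft_force'],o['grip_width'])"
```

```text
the job is handed in; nothing more can be done
None
the job is handed in; nothing more can be done
```

I levered the cover open with the small brown knife, laid the knife down, and pulled the plunger up. The job was handed in at about 14.4 s of the 70 s allowed, with the fingers still holding the knob. The hand-in reports no verdict.

- **Cover:** the knife's blade went into the notch with no contact load. Levering and pushing with the blade tip opened the cover to about 1.77 rad, estimated from the tip position. In the last side picture it was still standing open.
- **Knife:** it lay flat on the counter in front of the slicer in the wrist picture after I let go. The arm hid it in the last side picture, so its final rest was not seen again, but nothing touched it after release.
- **Plunger:** the hand rose 15.9 mm of the 16 mm with a pull of about 8–9 N, which fits the spring at its stop. The grip opening was about 21.5 mm at 90 N.
- **Slip check:** one measurement disagreed at first. The knob's row in the wrist pictures seemed to shift by about 3 pixels, but an enlarged comparison showed no slip.
- **Bystanders:** the bottle, bowl and chopstick cup are at unchanged positions in the side picture.

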